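# Stray-light check: lock the detector collar, hold the photometer lid at 50 degrees

## Task

Set the photometer up for a stray-light check: with the lid still shut, turn the knurled lock collar on its deck clockwise until the lug points at the locked mark (the raised bar straight in front of the collar). Then lift the spring-shut lid by its bar handle and hold it still, open at 50 degrees (the long tick of the quadrant); finish while holding it there, because the lid falls shut when let go. Leave the collar locked, and do not shift or tip the things standing on and around the photometer.

Things in the scene. Friction and masses are not known exactly. Their poses are not given: they have to be found in the camera images.
- photometer: bench photometer, fixed to the worktop: white box 200 mm deep (its x), 270 mm wide (its y), 100 mm high. Origin under its centre, +x to its back, +y to its left, z up; the front with the black display faces -x. Left half: open sample well under a grey hinged lid. Right half: flat deck, 100 mm high, with the lock collar
- lid (a joint): angle of the lid in rad, 0 = shut and level, grows as the front edge rises (50 degrees = 0.873), stop at 1.45. The lid's hinge runs along y at the back; a spring and its weight shut it whenever it is let go (about 2 to 4 N at the handle). At the left end of the hinge stands a wire quadrant with a short tick every 10 degrees and one long tick at 50
- lid_handle (a point): middle of the lid's handle: a round steel bar 10 mm thick, 110 mm long along the photometer's y, on a post at each end; moves with the lid. In the lid's frame the bar is 155 mm in front of (-x) and 45 mm above the hinge axis, its centre 40 mm over the lid's top face. Lid 134 mm wide, 10 mm thick, top face 111 mm above the worktop when shut
- lid_hinge (a point): point on the lid's hinge axis, in the middle of the lid's width, 106 mm above the worktop; fixed; its axes are those of the photometer
- collar (a joint): angle of the lock collar in rad, 0 = lug pointing straight at the locked mark, negative = not yet locked (starts between -1.3 and -0.75), grows as the collar is turned clockwise seen from above. It can be overturned (range -1.5 to 0.5), has no detent and stays where it is left (about 0.06 N m of friction)
- collar_grip (a point): point on the collar's upright axis, half-way up it. The collar is a knurled steel ring 50 mm across, 24 mm high, 114 to 138 mm above the worktop, captive on a round base (54 mm across at its foot) round a lens. Its lug, 7 mm wide, 10 mm high, sticks out to 40 mm from the axis at the lower edge. Deck 26 mm below this point; fixed; axes of the photometer
- locked_mark (a point): middle of the locked mark: a raised bar 20 mm long, 4 mm wide, 3 mm high on the deck, 53 mm straight in front (-x of the photometer) of the collar's axis, pointing at it. A small round stud on the deck at the collar's right marks fully unlocked
- cuvette_1: clear cuvette 12x12x45 mm standing on the deck behind the collar; origin at its foot; stays where it is
- cuvette_2: clear capped cuvette 14x14x50 mm standing on the deck behind the collar; origin at its foot; stays where it is
- timer: small timer 52x66x21 mm, right of and in front of the photometer; origin under its centre; stays where it is
- petri_dish: clear dish 60 mm across, 15 mm high, at the front right; origin under its centre; stays where it is
- beaker_250: beaker 73 mm across, 93 mm high, behind the photometer; origin under its centre; stays where it is
- cuvette_box: flat black case 62x110x28 mm behind the photometer; origin under its centre; stays where it is

How it is judged:
By the outcome, as a careful person would: the job done as asked, in the order asked, and still so for the second after the job is handed in, while the arm keeps its last pose, push and grip.
It also fails if it takes over 45 s, if anything falls off the work surface, if the arm or the gripper's body presses on something with over 40 N, if the wrist force passes 120 N, or if a joint passes its speed limit or range.

## Robot

A 6-joint arm with a two-finger parallel gripper is mounted at the origin on a cart in front of the work surface, level with it; the furniture and walls round the work are solid. World frame = base frame: x ahead of the robot, y to its left, z up, the work surface at z = 0. Lengths are in m, angles in degrees, forces in N, time in s.
With the tool pointing down it reaches from about 0.375 to 0.9 m from the base axis. Payload 3.1 kg.
Tool frame: the origin (TCP) lies between the finger pads; the fingertips stand 22 mm ahead of it and the grasp point (between the pads) lies 3 mm ahead of it (bot.tip_extent is the distance from the TCP to the fingertips, in m); y points along the fingers, z is the direction in which the jaws open and shut, and the axes are right-handed (so a half turn about y gives the same grasp; the last joint's range is limited). The gripper opens to 87 mm and grips with 3 to 60 N. Pads are 19 mm wide; open, the fingers measure 117 mm over their backs; the gripper's body (75 mm by 190 mm) begins 51 mm behind the grasp point.
Start: joints at [60.877, 30.224, 82.088, -0, 67.689, -10.227], TCP at [0.202, 0.591, 0.245] pointing down, gripper open.
Joint ranges: [-176.69, 176.69], [-43.24, 126.21], [12.49, 139.97], [-82, 262], [0, 151.66], [-163.58, 163.58]. Speed limits (degrees/s): [159.86, 159.86, 180, 180, 180, 180].

## Interface

Orientations are given as a 3x3 rotation matrix whose columns are the frame's x, y, z axes.
In Python, from rig import bot, eyes, models gives the robot as it stands. The module is installed in compiled form; this text tells all that it offers.
- The arm moves only by the tool arm_command, never from a script. Its arguments are lists of equal length, an entry for each row: "translation": the shift along the tool's x, y, z each as a share of 0.08 m, from -1 to 1, a list of three; "rotation": the turn, a rotation vector about the tool's x, y, z each as a share of 60 degrees, from -1 to 1, a list of three; "grip": the closure, from -1 (fully open) to 1 (shut), so that 0 is half open. In form: {"translation": [[x, y, z], ...], "rotation": [[rx, ry, rz], ...], "grip": [grip, ...]}. A call has 1 to 5 rows; each row is the pose to reach, as a shift and turn from the pose commanded when the call began, along the tool's axes at that moment; what a row does not reach only later rows make up. A row lasts 1/10 s, in which the tool goes at most 50 mm and 8.59 degrees, less where a joint would pass 70% of its speed; a pose out of reach is approached as far as the arm can. A call with a number of a shift or a turn outside -1 to 1 is refused whole. A call with a gripper value outside its range is refused whole. The fingers move at their own pace and stop on an object; the grip force is fixed at half the most. Time passes only in rows, so rows that repeat a pose let the fingers close. It gives the time, the measured TCP pose, the force and the opening at its end, in the units of the state.
- bot.read_state(): the state, without advancing time (a new reading comes with each control period).
- eyes.capture(name): name is "side" or "top"; returns a dict with "image" (384x512x3 uint8, blue, green, red), "mtx" (3x3 intrinsics, pixels), "dist_coeffs" ([k1, k2, p1, p2, k3] as OpenCV has them; the pictures are not rectified), "rvec" (rotation vector, rad) and "tvec" (3), from world to camera coordinates, as OpenCV has them. Camera axes: x right, y down, z forward; pixel columns grow to the right and rows downward; lengths in m; the calibration is good to about 2 mm. A picture is of the moment at which its call begins. There is no depth.
- bot.hand_in(): hands the job in, once; it reports no verdict.
Trained networks look in the newest picture that a camera, given by its name, has taken for a name from the list of things; names that differ only in an ending like _2 or _b are one class to them, and where a whole thing is asked for, a point or a joint stands for the part that bears it (a point fixed in the world has none). Each returns a list of dicts, best first, with "conf" (0 to 1); they miss things now and then, are a little off and sometimes report something else, mostly with a low value. They report only what shows in the picture. A call takes as long as a camera call.
- models.recognise(camera, thing): "extent" ([left, top, right, bottom] as shares, 0 to 1, of the picture: columns of its width, rows of its height, round what is visible of it).
- models.spot_point(camera, thing): "point" ([column, row] as shares, 0 to 1, of the picture: columns of its width, rows of its height: a listed point, or the origin of a listed thing).
The state is a dict: "time_s": time; "joint_positions": joint angles; "qvel": joint speeds; "tau": joint torques, N m; "position": TCP position; "tcp_rot": TCP orientation; "force": force on the tool from outside, world axes, zero at the start; "moment": the same for the moment, N m; "opening": opening from 0.0 (shut) to 1.0 (fully open).
Only numpy, scipy, OpenCV 4.12 (cv2) and the standard library are available. Lean on these libraries where they do the work, as an engineer would, in place of code of your own. Each camera call takes 0.05 s, during which the arm holds its last target. There are 200 camera calls.

## Working session

There is one attempt and no reset: what is moved stays moved. The work goes in short steps, Python scripts to look and compute and a tool call to move; the robot and the scene stay as the last step left them, time stands still between calls to the robot, and variables do not carry over. Pictures are saved under pics/ and viewed, about 8 in all and at most 12, crops included, and the job is handed in when it is done.

Besides the shell and the picture viewer there is one more tool, called after "Emit:" as a command line: name --argument value ..., lists and objects as JSON in quotes. arm_command: Moves the arm, as the interface text tells. Shift numbers are shares of 0.08 m and turn numbers shares of 60 degrees, none past 1 either way. Its arguments: {"type":"object","properties":{"translation":{"type":"array"},"rotation":{"type":"array"},"grip":{"type":"array"}},"required":["translation","rotation","grip"]}

```bash
mkdir -p pics
cat > h.py <<'E'
import numpy as np, cv2
from rig import bot, eyes, models
def cap(n,save=None):
    c=eyes.capture(n)
    if save: cv2.imwrite('pics/'+save,c['image'])
    return c
def proj(c,P):
    return cv2.projectPoints(np.array(P,float).reshape(-1,1,3),np.array(c['rvec'],float),np.array(c['tvec'],float),np.array(c['mtx'],float),np.array(c['dist_coeffs'],float))[0].reshape(-1,2)
def ray(c,px):
    u=cv2.undistortPoints(np.array(px,float).reshape(1,1,2),np.array(c['mtx'],float),np.array(c['dist_coeffs'],float))[0,0]
    R=cv2.Rodrigues(np.array(c['rvec'],float))[0]; o=-R.T@np.array(c['tvec'],float).ravel()
    d=R.T@np.array([*u,1]); return o,d/np.linalg.norm(d)
def atz(c,px,z):
    o,d=ray(c,px); return o+d*(z-o[2])/d[2]
def tri(cs,pxs):
    A=0;b=0
    for c,p in zip(cs,pxs):
        o,d=ray(c,p);M=np.eye(3)-np.outer(d,d);A=A+M;b=b+M@o
    return np.linalg.solve(A,b)
E
python3 - <<'E'
from h import *
C={n:cap(n,n+'0.png') for n in('side','top')}
for n,c in C.items(): print(n,ray(c,(256,192)))
for t in['lid_handle','lid_hinge','collar_grip','locked_mark','photometer','cuvette_1','timer','petri_dish','beaker_250','cuvette_box']:
    for n in C:
        r=models.spot_point(n,t)[:2]
        print(t,n,[(np.round(np.array(q['point'])*[512,384],1),round(q['conf'],2)) for q in r])
E
python3 -c "
import cv2,numpy as np
cv2.imwrite('pics/a.png',np.hstack([cv2.imread('pics/top0.png')]))"
```

```text
side (array([1.02013543, 0.37482575, 0.86883149]), array([-0.47716805, -0.36481659, -0.79951204]))
top (array([0.49016558, 0.01742931, 1.21262469]), array([ 0.05398172, -0.00964434, -0.99849535]))
lid_handle side [(array([358.5, 207.1]), 0.73)]
lid_handle top [(array([152.9, 214. ]), 0.9), (array([250.4, 247.5]), 0.54)]
lid_hinge side [(array([311.5, 258.2]), 0.73)]
lid_hinge top [(array([167.7, 157.9]), 0.82)]
collar_grip side [(array([303.8, 192.3]), 0.63)]
collar_grip top [(array([211.3, 207.2]), 0.79), (array([209.5, 224.7]), 0.25)]
locked_mark side [(array([315.5, 184.8]), 0.66)]
locked_mark top [(array([206.9, 226.2]), 0.64)]
photometer side [(array([308.6, 240.8]), 0.8)]
photometer top [(array([191.7, 198. ]), 0.87)]
cuvette_1 side [(array([275.3, 223.1]), 0.47), (array([253.8, 307.1]), 0.4)]
cuvette_1 top [(array([233.7, 169.8]), 0.44), (array([215.1, 169.2]), 0.4)]
timer side [(array([306.1, 190.4]), 0.71), (array([283.8, 173.5]), 0.52)]
timer top [(array([250.6, 247.3]), 0.86)]
petri_dish side [(array([233.7, 135.6]), 0.81), (array([304.2, 189.9]), 0.33)]
petri_dish top [(array([331.1, 256.9]), 0.64)]
beaker_250 side [(array([254.7, 307.3]), 0.95)]
beaker_250 top [(array([198.3, 114.4]), 0.82)]
cuvette_box side [(array([188.7, 255. ]), 0.94), (array([308.3, 242.2]), 0.5)]
cuvette_box top [(array([276.4, 117.9]), 0.93)]
```

View pics/top0.png

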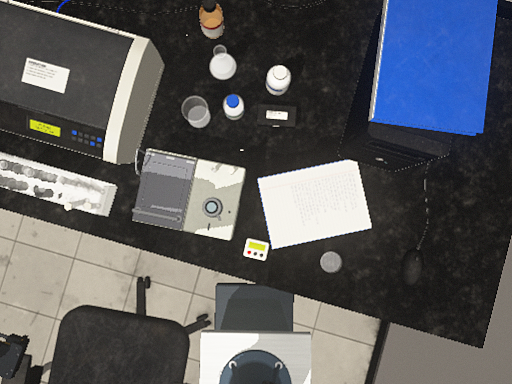

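View pics/side0.png

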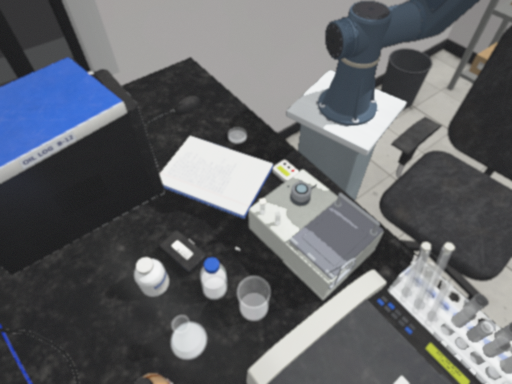

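The top view shows the photometer at about (190,195) px, with the collar at (212,207) and the lid on its left. The side view shows it from behind, with the collar at (301,193). Next I'll take zoomed crops and fit a pose.

```bash
cat > fit.py <<'E'
from h import *
from scipy.optimize import least_squares
# params: x,y,yaw, lid y offset, collar x,y in photometer
def model(p):
    x,y,a,ly,hx,cx,cy=p; R=np.array([[np.cos(a),-np.sin(a),0],[np.sin(a),np.cos(a),0],[0,0,1]])
    L=dict(lid_hinge=(hx,ly,.106),lid_handle=(hx-.155,ly,.151),collar_grip=(cx,cy,.126),locked_mark=(cx-.053,cy,.1015),photometer=(0,0,0))
    for i,(u,v) in enumerate([(-.1,-.135),(.1,-.135),(.1,.135),(-.1,.135)]): L['c%d'%i]=(u,v,.1)
    return {k:R@np.array(v)+[x,y,0] for k,v in L.items()}
def fit(C,obs):
    def res(p):
        m=model(p); r=[]
        for (n,k),(px,w) in obs.items(): r+=list((proj(C[n],m[k])[0]-px)*w)
        return np.array(r+[(p[3]-.065)*200,(p[4]-.085)*50,(p[6]+.065)*20,p[5]*10])
    s=least_squares(res,[.55,.15,-.2,.065,.085,0,-.065],loss='soft_l1'); return s.x,res(s.x)
E
python3 - <<'E'
from fit import *
C={n:cap(n,n+'1.png') for n in('side','top')}
obs={}
for t in['lid_handle','lid_hinge','collar_grip','locked_mark','photometer']:
    for n in C:
        r=models.spot_point(n,t)
        if r: obs[n,t]=(np.array(r[0]['point'])*[512,384],1)
p,r=fit(C,obs); print(np.round(p,4)); m=model(p)
for k,v in m.items(): print(k,np.round(v,4))
for n,k in obs: print(n,k,np.round(proj(C[n],m[k])[0]-obs[n,k][0],1))
for n,(x0,y0) in dict(side=(235,150),top=(120,135)).items():
    im=cv2.resize(C[n]['image'][y0:y0+150,x0:x0+160],None,fx=5,fy=5,interpolation=cv2.INTER_CUBIC)[:600]
    raw=im[:600,:800].copy()
    for k,v in m.items():
        q=(proj(C[n],v)[0]+.5-[x0,y0])*5; cv2.drawMarker(raw,tuple(int(a) for a in q),(0,0,255),cv2.MARKER_CROSS,12,1)
    raw=raw[:120*5]; cv2.imwrite(f'pics/{n}z.png',raw)
E
```

```text
[ 0.5419  0.1913 -0.1527  0.0624  0.089  -0.0279 -0.0724]
lid_hinge [0.6394 0.2394 0.106 ]
lid_handle [0.4862 0.263  0.151 ]
collar_grip [0.5033 0.124  0.126 ]
locked_mark [0.451  0.1321 0.1015]
photometer [0.5419 0.1913 0.    ]
c0 [0.4225 0.0731 0.1   ]
c1 [0.6202 0.0427 0.1   ]
c2 [0.6613 0.3095 0.1   ]
c3 [0.4636 0.34   0.1   ]
side lid_handle [2.2 0.7]
top lid_handle [3.6 0.7]
side lid_hinge [1.  0.3]
top lid_hinge [ 2.  -1.6]
side collar_grip [-2.3 -0.1]
top collar_grip [-0.7 -0.8]
side locked_mark [ 1.5 -0.6]
top locked_mark [0.2 0.3]
side photometer [-0.3  3.1]
top photometer [0.7 2.5]
```

View pics/topz.png

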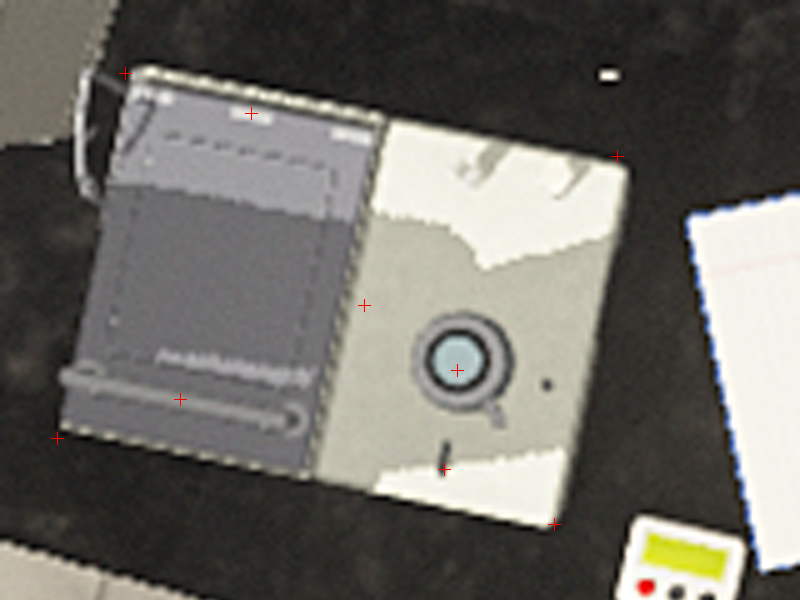

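View pics/sidez.png

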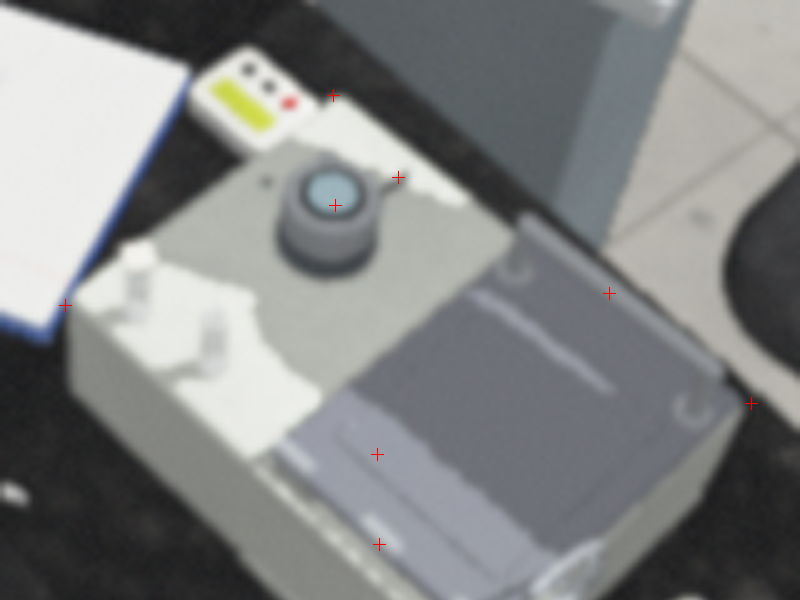

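The crops show bar ends at top-crop (65,376) and (297,421), box corners at (556,528), (628,165) and (137,68), the collar at (460,361), the mark at (444,458) and the lug tip near (499,424). I'll refit with these hand-picked pixels.

Run:
```python
from fit import *
import fit as F
C={n:cap(n) for n in('side','top')}
off=dict(side=(235,150),top=(120,135))
T=lambda n,x,y:(np.array([x+.5,y+.5])/5-.5+off[n])
om=F.model
def model2(p):
    m=om(p); m['ctop']=m['collar_grip']+[0,0,.012]; return m
F.model=model2
O={('top','c0'):(556,528),('top','c1'):(629,165),('top','c2'):(135,68),('top','lid_handle'):(181,398.5),('top','ctop'):(458,360),('top','locked_mark'):(443.5,458),
('side','c0'):(338,95),('side','c1'):(67,296),('side','lid_handle'):(622,296),('side','ctop'):(332,191),('side','locked_mark'):(394,184)}
obs={k:(T(k[0],*v),1) for k,v in O.items()}
p,r=fit(C,obs); print(np.round(p,4),np.degrees(p[2])); m=F.model(p)
for k,v in m.items(): print(k,np.round(v,4))
for n,k in obs: print(n,k,np.round(proj(C[n],m[k])[0]-obs[n,k][0],2))
l=atz(C['top'],T('top',499,424),.119); d=l-m['collar_grip']; print('lug',l,np.linalg.norm(d[:2]),'angle rel front',np.degrees(np.arctan2(d[1],d[0])-(p[2]+np.pi)))
b=[atz(C['top'],T('top',*q),.151) for q in((65,376),(297,421))]; e=b[0]-b[1]; print('bar',b,np.linalg.norm(e),np.degrees(np.arctan2(e[1],e[0]))-90)
a,bb=[atz(C['top'],T('top',*q),.1) for q in((556,528),(629,165))]; print('box side',a,bb,np.linalg.norm(a-bb),np.degrees(np.arctan2(*(bb-a)[1::-1])))
for n in('cuvette_1','timer','petri_dish','beaker_250'):
    z=.1 if 'cuv' in n else 0
    for q in models.spot_point('top',n)[:2]: print(n,np.round(atz(C['top'],np.array(q['point'])*[512,384],z),3),q['conf'])
s=bot.read_state(); print(s)
```

```text
[ 0.5417  0.1888 -0.1778  0.0658  0.0859 -0.0217 -0.0708] -10.18568929471307
lid_hinge [0.6379 0.2384 0.106 ]
lid_handle [0.4853 0.2658 0.151 ]
collar_grip [0.5079 0.1229 0.126 ]
locked_mark [0.4557 0.1323 0.1015]
photometer [0.5417 0.1888 0.    ]
c0 [0.4194 0.0736 0.1   ]
c1 [0.6163 0.0382 0.1   ]
c2 [0.664 0.304 0.1  ]
c3 [0.4672 0.3394 0.1   ]
ctop [0.5079 0.1229 0.138 ]
top c0 [-0.68  0.36]
top c1 [-0.72 -0.25]
top c2 [ 0.05 -0.07]
top lid_handle [-1.4   0.32]
top ctop [-0.22  0.22]
top locked_mark [0.07 0.36]
side c0 [-0.17 -0.69]
side c1 [-0.83 -0.15]
side lid_handle [-1.42 -0.17]
side ctop [-0.33  0.78]
side locked_mark [-0.13 -0.15]
lug [0.47551596 0.10192328 0.119     ] 0.03858781594576301 angle rel front -316.8058270701083
bar [array([0.49665315, 0.32197428, 0.151     ]), array([0.47571537, 0.20265583, 0.151     ])] 0.12114158229839089 -9.952828147375897
box side [0.42040496 0.0718106  0.1       ] [0.61563341 0.03629722 0.1       ] 0.1984322308364896 -10.309760687375483
cuvette_1 [0.603 0.064 0.1  ] 0.58
timer [0.392 0.014 0.   ] 0.9
petri_dish [ 0.365 -0.219  0.   ] 0.77
beaker_250 [0.768 0.185 0.   ] 0.98
beaker_250 [0.509 0.146 0.   ] 0.72
{'time_s': 2.0, 'joint_positions': array([ 6.08770408e+01,  3.02261142e+01,  8.20883382e+01, -6.56173678e-05,
        6.76896764e+01, -1.02276866e+01]), 'qvel': array([-0.02702   ,  0.03986787, -0.08197363, -0.04790287,  0.05119359,
       -0.02050581]), 'tau': array([-5.03411429e-04, -4.40003979e+01, -1.76979911e+01,  6.33685710e-02,
        5.05021366e-02, -1.54192367e-05]), 'position': array([0.20236006, 0.59129945, 0.24451683]), 'tcp_rot': array([[ 9.46112222e-01, -3.41463559e-05,  3.23838945e-01],
       [-3.23838946e-01, -6.34680714e-05,  9.46112220e-01],
       [-1.17528513e-05, -9.99999997e-01, -7.11058380e-05]]), 'force': array([-0.3744921 , -0.01882592, -1.15894377]), 'moment': array([ 0.00329836, -0.0396138 ,  0.00352163]), 'opening': 0.9987217715720538}
```

Emit:
arm_command --translation '[[0.46, 0, -0.36], [0.92, 0, -0.72], [0.92, 0, -0.72]]' --rotation '[[0, 0, 0], [0, 0, 0], [0, 0, 0]]' --grip '[-1, -1, -1]'

```text
time_s: 2.3
position: [0.2553, 0.5089, 0.2443]
tcp_rot: [[0.945, -0.0, 0.328], [-0.328, -0.004, 0.945], [0.001, -1.0, -0.004]]
force: [-0.4, 0.4, -0.6]
opening: 1.001
```

Emit:
arm_command --translation '[[0.46, 0, -0.36], [0.92, 0, -0.72], [0.92, 0, -0.72]]' --rotation '[[0, 0, 0], [0, 0, 0], [0, 0, 0]]' --grip '[-1, -1, -1]'

```text
time_s: 2.6
position: [0.3065, 0.4315, 0.2446]
tcp_rot: [[0.944, 0.0, 0.329], [-0.329, -0.002, 0.944], [0.001, -1.0, -0.002]]
force: [-0.1, 0.8, -1.3]
opening: 1.003
```

Emit:
arm_command --translation '[[0.46, 0, -0.36], [0.92, 0, -0.72], [0.92, 0, -0.72]]' --rotation '[[0, 0, 0], [0, 0, 0], [0, 0, 0]]' --grip '[-1, -1, -1]'

```text
time_s: 2.9
position: [0.3579, 0.3539, 0.2448]
tcp_rot: [[0.944, 0.001, 0.329], [-0.329, -0.001, 0.944], [0.002, -1.0, -0.0]]
force: [-0.2, 0.1, 1.4]
opening: 0.998
```

Emit:
arm_command --translation '[[0.46, 0, -0.36], [0.92, 0, -0.72], [0.92, 0, -0.72]]' --rotation '[[0, 0, 0], [0, 0, 0], [0, 0, 0]]' --grip '[-1, -1, -1]'

```text
time_s: 3.2
position: [0.4095, 0.276, 0.2449]
tcp_rot: [[0.944, 0.003, 0.329], [-0.329, -0.0, 0.944], [0.003, -1.0, 0.001]]
force: [0.1, -0.3, -0.4]
opening: 1.0
```

Emit:
arm_command --translation '[[0.46, 0, -0.36], [0.92, 0, -0.72], [0.92, 0, -0.72], [0.92, 0, -0.72], [0.92, 0, -0.72]]' --rotation '[[0, -0.14, 0], [0, -0.28, 0], [0, -0.42, 0], [0, -0.56, 0], [0, -0.7, 0]]' --grip '[-1, -1, -1, -1, -1]'

```text
time_s: 3.7
position: [0.4574, 0.201, 0.2446]
tcp_rot: [[0.924, -0.0, -0.383], [0.383, 0.001, 0.924], [0.0, -1.0, 0.001]]
force: [0.4, -0.2, -0.4]
opening: 1.001
```

```bash
cat >> h.py <<'E'
from scipy.spatial.transform import Rotation as Ro
def down(zdeg,tilt=0):
    a=np.radians(zdeg); z=np.array([np.cos(a),np.sin(a),0]); y=np.array([0,0,-1.]); return np.c_[np.cross(y,z),y,z]
def mv(pos,R):
    s=bot.read_state(); R0=Ro.from_matrix(s['tcp_rot']).as_matrix()
    print('tr',np.round(R0.T@(np.array(pos)-s['position'])/.08,3),'rot',np.round(Ro.from_matrix(R0.T@R).as_rotvec(degrees=True)/60,3), 't',s['time_s'],'pos',np.round(s['position'],4))
E
python3 - <<'E'
from h import *
mv([.508,.123,.19],down(123)); print(bot.read_state()['joint_positions'])
E
```

```text
tr [ 0.211  0.681 -1.144] rot [-0.001 -0.175  0.   ] t 3.7 pos [0.4574 0.201  0.2446]
[ 1.08488408e+01  2.05949134e+01  9.97971999e+01  7.76175099e-02
  5.96003755e+01 -1.01694452e+02]
```

Emit:
arm_command --translation '[[0.1, 0, -0.5], [0.2, 0, -1], [0.21, 0, -1], [0.21, 0, -1]]' --rotation '[[0, -0.06, 0], [0, -0.12, 0], [0, -0.175, 0], [0, -0.175, 0]]' --grip '[-1, -1, -1, -1]'

```text
time_s: 4.1
position: [0.5037, 0.1329, 0.2445]
tcp_rot: [[0.842, 0.0, -0.539], [0.539, 0.001, 0.842], [0.001, -1.0, 0.001]]
force: [0.1, 0.4, -0.2]
opening: 0.999
```

Run:
```python
from h import *
mv([.508,.123,.19],down(123))
c=cap('top');d=cap('side')
# overlay expected fingertips
s=bot.read_state();P=np.array(s['position']);R=np.array(s['tcp_rot'])
a=c['image'][140:240,160:270];b=d['image'][100:200,240:350]
im=np.hstack([cv2.resize(q,None,fx=3.6,fy=3.6,interpolation=cv2.INTER_CUBIC) for q in(a,b)])
cv2.imwrite('pics/v2.png',im)
```

```text
tr [-0.022  0.682 -0.134] rot [-0.001 -0.006  0.001] t 4.1 pos [0.5037 0.1329 0.2445]
```

View pics/v2.png

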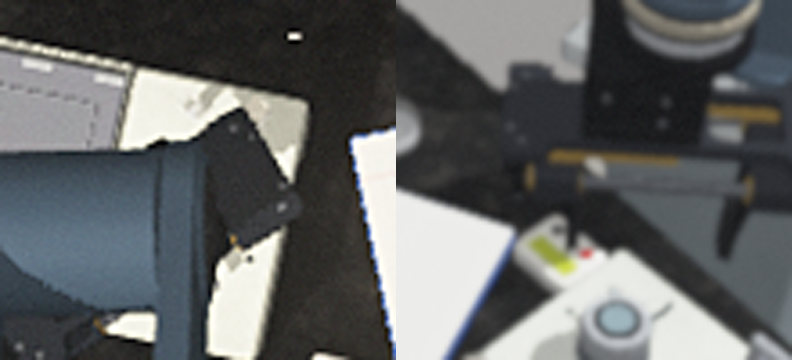

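The side view shows the gripper open above the deck with a finger on either side of the collar, which sits at crop (617,318), and nothing under the fingers. Descending.

Emit:
arm_command --translation '[[-0.02, 0.34, -0.13], [-0.02, 0.68, -0.13], [-0.02, 0.68, -0.13], [-0.02, 0.68, -0.13]]' --rotation '[[0, 0, 0], [0, 0, 0], [0, 0, 0], [0, 0, 0]]' --grip '[-1, -1, -1, -1]'

```text
time_s: 4.6
position: [0.5067, 0.1234, 0.1902]
tcp_rot: [[0.841, -0.001, -0.541], [0.541, 0.0, 0.841], [-0.001, -1.0, 0.001]]
force: [0.9, 0.3, 0.3]
opening: 0.998
```

Run:
```python
from h import *
mv([.508,.123,.139],down(123));
```

```text
tr [ 0.012  0.64  -0.014] rot [-0.001 -0.004 -0.001] t 4.6 pos [0.5067 0.1234 0.1902]
```

Emit:
arm_command --translation '[[0.01, 0.2, -0.01], [0.01, 0.4, -0.01], [0.01, 0.64, -0.01], [0.01, 0.64, -0.01]]' --rotation '[[0, 0, 0], [0, 0, 0], [0, 0, 0], [0, 0, 0]]' --grip '[-1, -1, -1, -1]'

```text
time_s: 5.0
position: [0.5077, 0.1227, 0.1386]
tcp_rot: [[0.841, -0.002, -0.54], [0.54, 0.0, 0.841], [-0.002, -1.0, 0.001]]
force: [-0.4, -0.3, -0.1]
opening: 0.998
```

Emit:
arm_command --translation '[[0, 0, 0], [0, 0, 0], [0, 0, 0], [0, 0, 0], [0, 0, 0]]' --rotation '[[0, 0, 0], [0, 0, 0], [0, 0, 0], [0, 0, 0], [0, 0, 0]]' --grip '[0, 0.1, 0.2, 0.3, 0.4]'

```text
time_s: 5.5
position: [0.5086, 0.122, 0.1394]
tcp_rot: [[0.842, 0.001, -0.54], [0.54, 0.0, 0.842], [0.001, -1.0, -0.0]]
force: [-0.5, -0.5, -0.5]
opening: 0.629
```

Emit:
arm_command --translation '[[0, 0, 0], [0, 0, 0], [0, 0, 0], [0, 0, 0], [0, 0, 0]]' --rotation '[[0, 0, 0], [0, 0, 0], [0, 0, 0], [0, 0, 0], [0, 0, 0]]' --grip '[1, 1, 1, 1, 1]'

```text
time_s: 6.0
position: [0.5075, 0.1236, 0.1393]
tcp_rot: [[0.843, -0.002, -0.539], [0.539, 0.003, 0.843], [0.0, -1.0, 0.003]]
force: [-1.7, 5.5, 3.3]
opening: 0.572
```

Emit:
arm_command --translation '[[0, 0, 0.01], [0, 0, 0.01], [0, 0, 0.01], [0, 0, 0.01], [0, 0, 0.01]]' --rotation '[[0, 0.06, 0], [0, 0.14, 0], [0, 0.22, 0], [0, 0.3, 0], [0, 0.38, 0]]' --grip '[1, 1, 1, 1, 1]'

```text
time_s: 6.5
position: [0.5076, 0.1234, 0.1392]
tcp_rot: [[0.986, -0.001, -0.168], [0.168, 0.001, 0.986], [-0.0, -1.0, 0.001]]
force: [-0.8, 1.4, 1.5]
opening: 0.57
```

Emit:
arm_command --translation '[[0, 0, 0], [0, 0, 0], [0, 0, 0], [0, 0, 0], [0, 0, 0]]' --rotation '[[0, 0.08, 0], [0, 0.16, 0], [0, 0.24, 0], [0, 0.3, 0], [0, 0.34, 0]]' --grip '[1, 1, 1, 1, 1]'

```text
time_s: 7.0
position: [0.5076, 0.1232, 0.1393]
tcp_rot: [[0.983, -0.001, 0.185], [-0.185, 0.001, 0.983], [-0.001, -1.0, 0.001]]
force: [-1.5, 1.7, 2.3]
opening: 0.566
```

Emit:
arm_command --translation '[[0, 0, 0], [0, 0, 0]]' --rotation '[[0, 0, 0], [0, 0, 0]]' --grip '[1, 1]'

```text
time_s: 7.2
position: [0.5076, 0.1232, 0.1393]
tcp_rot: [[0.983, -0.001, 0.182], [-0.182, 0.001, 0.983], [-0.001, -1.0, 0.001]]
force: [-3.0, 1.9, 4.3]
opening: 0.567
```

Run:
```python
from h import *
s=bot.read_state();R=s['tcp_rot'];print(np.degrees(np.arctan2(R[1,2],R[0,2])),s['position'],s['force'],s['moment'],s['joint_positions'])
c=cap('top');d=cap('side')
a=c['image'][150:240,170:260];b=d['image'][140:230,260:350]
cv2.imwrite('pics/v3.png',np.hstack([cv2.resize(q,None,fx=4.4,fy=4.4,interpolation=cv2.INTER_CUBIC) for q in(a,b)]))
```

```text
79.49326569449472 [0.50760186 0.12317451 0.13925455] [-2.95314114  1.908785    4.30531215] [ 0.64034814  0.3078458  -0.09697446] [ 1.33955599e+00  3.14133004e+01  1.02340342e+02  7.67377758e-02
  4.62773832e+01 -7.82067808e+01]
```

View pics/v3.png

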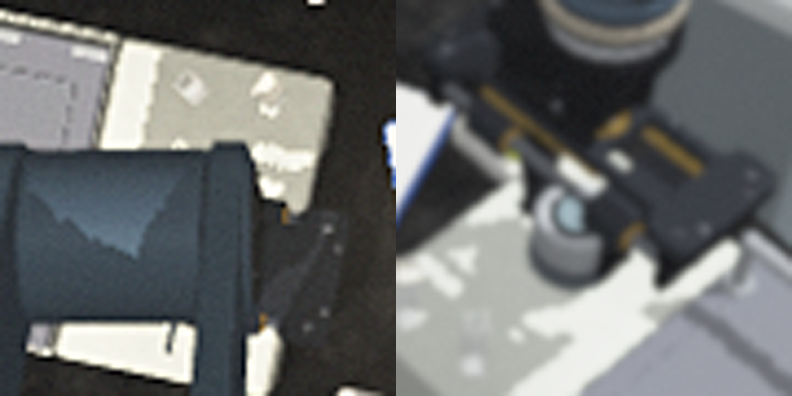

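The gripper has the collar, at about (570,220) in the side crop, turned about 43°. The lug is hidden, so I'll release, lift, move toward the handle and check from the top.

Emit:
arm_command --translation '[[0, 0, 0], [0, 0, 0], [0, 0, 0], [0, 0, 0], [0, 0, 0]]' --rotation '[[0, 0, 0], [0, 0, 0], [0, 0, 0], [0, 0, 0], [0, 0, 0]]' --grip '[-0.3, -0.4, -0.6, -0.8, -1]'

```text
time_s: 7.8
position: [0.508, 0.1226, 0.1388]
tcp_rot: [[0.983, -0.0, 0.182], [-0.182, -0.0, 0.983], [-0.0, -1.0, -0.0]]
force: [-0.3, 0.0, -0.1]
opening: 0.887
```

Emit:
arm_command --translation '[[0, -0.2, 0], [0, -0.6, 0], [0, -1, 0], [0, -1, 0], [0, -1, 0]]' --rotation '[[0, 0, 0], [0, 0, 0], [0, 0, 0], [0, 0, 0], [0, 0, 0]]' --grip '[-1, -1, -1, -1, -1]'

```text
time_s: 8.3
position: [0.5082, 0.1227, 0.2194]
tcp_rot: [[0.983, 0.002, 0.182], [-0.182, -0.0, 0.983], [0.002, -1.0, 0.0]]
force: [-0.7, 0.2, -0.0]
opening: 1.004
```

Run:
```python
from h import *
mv([.484,.264,.24],down(-10.2));
```

```text
tr [-0.619 -0.258  1.682] rot [-1.000e-03  1.495e+00  1.000e-03] t 8.3 pos [0.5082 0.1227 0.2194]
```

Emit:
arm_command --translation '[[-0.1, -0.25, 0.3], [-0.31, -0.25, 0.6], [-0.62, -0.25, 1], [-0.62, -0.25, 1], [-0.62, -0.25, 1]]' --rotation '[[0, 0.12, 0], [0, 0.26, 0], [0, 0.4, 0], [0, 0.54, 0], [0, 0.68, 0]]' --grip '[-1, -1, -1, -1, -1]'

```text
time_s: 8.8
position: [0.4718, 0.2113, 0.2372]
tcp_rot: [[0.622, -0.004, 0.783], [-0.783, -0.001, 0.622], [-0.002, -1.0, -0.004]]
force: [0.6, -0.4, -0.9]
opening: 0.997
```

Run:
```python
from h import *
mv([.484,.264,.24],down(-10.2));
```

```text
tr [-0.421 -0.037  0.529] rot [ 0.004  0.811 -0.   ] t 8.8 pos [0.4718 0.2113 0.2372]
```

Emit:
arm_command --translation '[[-0.14, 0, 0.18], [-0.28, 0, 0.36], [-0.42, 0, 0.53], [-0.42, 0, 0.53], [-0.42, 0, 0.53]]' --rotation '[[0, 0.14, 0], [0, 0.28, 0], [0, 0.42, 0], [0, 0.56, 0], [0, 0.7, 0]]' --grip '[-1, -1, -1, -1, -1]'

```text
time_s: 9.3
position: [0.4848, 0.2634, 0.2368]
tcp_rot: [[-0.063, -0.004, 0.998], [-0.998, -0.001, -0.063], [0.002, -1.0, -0.004]]
force: [-0.1, -0.2, 0.4]
opening: 0.999
```

Run:
```python
from h import *
mv([.484,.264,.24],down(-10.2)); print(bot.read_state()['joint_positions'])
c=cap('top','t4.png');d=cap('side','s4.png')
a=c['image'][140:260,120:260];b=d['image'][140:260,230:370]
cv2.imwrite('pics/v4.png',np.vstack([cv2.resize(a,None,fx=4.5,fy=4.5,interpolation=cv2.INTER_CUBIC)]))
```

```text
tr [-0.007 -0.04  -0.011] rot [0.004 0.11  0.002] t 9.3 pos [0.4848 0.2634 0.2368]
[ 1.69086712e+01  2.52174606e+01  9.30267365e+01 -6.77622062e-03
  6.19882948e+01  2.05119314e+01]
```

View pics/v4.png

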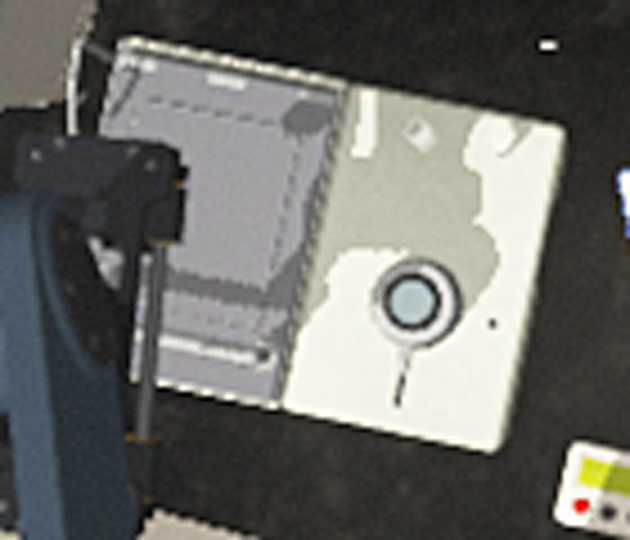

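The top crop now shows the lug at about (406,350) in line with the mark, which runs from (405,362) to (397,403). I'll measure this with a polar profile.

Run:
```python
from h import *
c=cap('top'); g=cv2.cvtColor(c['image'],cv2.COLOR_BGR2GRAY).astype(np.float32)
ax=np.array([.508,.123])
th=np.radians(np.arange(130,211,2.))
for name,z,rs in(('lug',.124,(.030,.033,.036,.038)),('mark',.103,(.046,.05,.054,.058,.061))):
    for r in rs:
        P=np.c_[ax[0]+r*np.cos(th),ax[1]+r*np.sin(th),np.full(len(th),z)]
        q=proj(c,P).astype(np.float32)
        v=cv2.remap(g,q[:,:1],q[:,1:],cv2.INTER_CUBIC).ravel()
        w=np.clip(np.median(v)-25-v,0,None); w[abs(th-np.radians(170))>.5]=0
        print(name,r,'ang',round(float(np.degrees((w*th).sum()/w.sum())),1) if w.sum() else None,'lat mm',round(float(r*1e3*((w*(th-np.radians(169.8))).sum()/w.sum())),2) if w.sum() else None,v[10:31].astype(int))
for r,z,n in((.025,.138,'rim'),):
    # ring centre refine: darkest inner ring / lens circle
    pass
x0,y0=190,185
im=cv2.resize(c['image'][y0:y0+50,x0:x0+50],None,fx=12,fy=12,interpolation=cv2.INTER_CUBIC)
def pt(P): return tuple(int(a) for a in ((proj(c,P)[0]+.5-[x0,y0])*12))
for r,z,col in((.025,.138,(0,0,255)),(.027,.1,(0,200,0)),(.0255,.114,(255,0,0))):
    t=np.linspace(0,6.283,90)
    for a in t: cv2.circle(im,pt([ax[0]+r*np.cos(a),ax[1]+r*np.sin(a),z]),1,col,-1)
for z,col,r1,r2 in((.124,(255,0,255),.025,.04),(.103,(0,165,255),.043,.063)):
    a=np.radians(169.8);e=np.array([np.cos(a),np.sin(a)])
    cv2.line(im,pt([*(ax+r1*e),z]),pt([*(ax+r2*e),z]),col,1)
cv2.imwrite('pics/v5.png',im)
```

```text
lug 0.03 ang 173.1 lat mm 1.74 [245 244 245 248 248 245 238 227 218 212 205 202 202 203 209 223 239 252
 258 257 258]
lug 0.033 ang 174.1 lat mm 2.46 [241 241 242 243 245 246 240 232 222 216 208 189 174 182 208 232 241 246
 245 243 243]
lug 0.036 ang 175.1 lat mm 3.34 [241 241 240 240 241 244 244 240 236 232 232 206 166 166 201 235 243 246
 244 241 241]
lug 0.038 ang 175.2 lat mm 3.57 [241 241 240 241 241 242 244 243 238 232 231 215 189 187 212 236 241 244
 243 241 241]
mark 0.046 ang 170.1 lat mm 0.28 [241 241 241 241 241 241 249 247 229 155  80 134 235 251 249 244 242 241
 241 241 241]
mark 0.05 ang 169.9 lat mm 0.1 [241 242 241 240 241 241 242 252 220 160 130 168 233 252 245 242 240 241
 241 242 242]
mark 0.054 ang 169.6 lat mm -0.19 [241 242 241 241 241 240 246 247 238 160 129 193 236 248 241 240 239 239
 240 240 241]
mark 0.058 ang 169.6 lat mm -0.15 [240 241 240 240 239 240 242 253 230 151  77 191 254 247 242 239 239 239
 238 239 242]
mark 0.061 ang 170.3 lat mm 0.5 [240 240 239 238 239 239 240 249 242 203 139 188 243 244 241 241 241 240
 240 241 241]
```

View pics/v5.png

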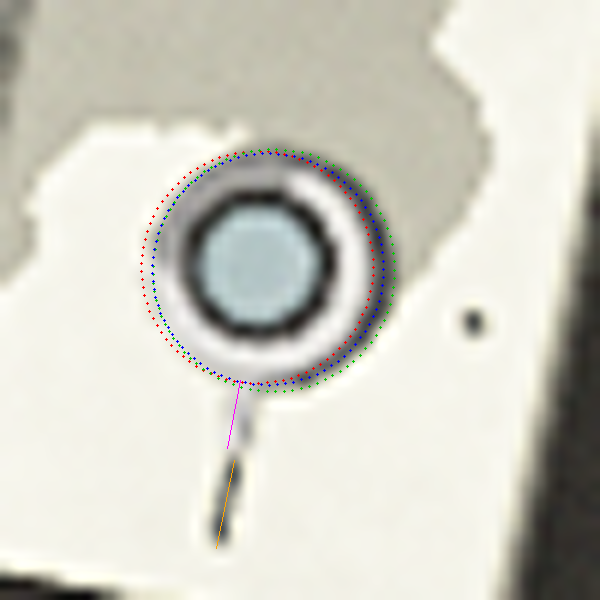

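The zoom shows the mark collinear with the collar axis. The lug at about (243,420) has a dark shaded right flank, and its centre looks to be within about 2° of the mark. I'll cross-check from the side camera.

Run:
```python
from h import *
c=cap('side'); ax=np.array([.508,.123])
x0,y0=285,165
im=cv2.resize(c['image'][y0:y0+40,x0:x0+45],None,fx=13,fy=13,interpolation=cv2.INTER_CUBIC); raw=im.copy()
def pt(P): return tuple(int(a) for a in ((proj(c,P)[0]+.5-[x0,y0])*13))
for r,z in((.025,.138),(.027,.1)):
    for a in np.linspace(0,6.283,90): cv2.circle(im,pt([ax[0]+r*np.cos(a),ax[1]+r*np.sin(a),z]),1,(0,0,255),-1)
a=np.radians(169.8);e=np.array([np.cos(a),np.sin(a)]);n=np.array([-e[1],e[0]])
def box(r1,r2,w,z1,z2,col):
    for z in(z1,z2):
        q=[pt([*(ax+r*e+s*w/2*n),z]) for r,s in((r1,1),(r2,1),(r2,-1),(r1,-1))]
        cv2.polylines(im,[np.array(q)],True,col,1)
box(.025,.04,.007,.114,.124,(255,0,255)); box(.043,.063,.004,.1,.103,(0,165,255))
cv2.imwrite('pics/v6.png',np.vstack([raw[60:360],im[60:360]]))
```

```text
(no output)
```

View pics/v6.png

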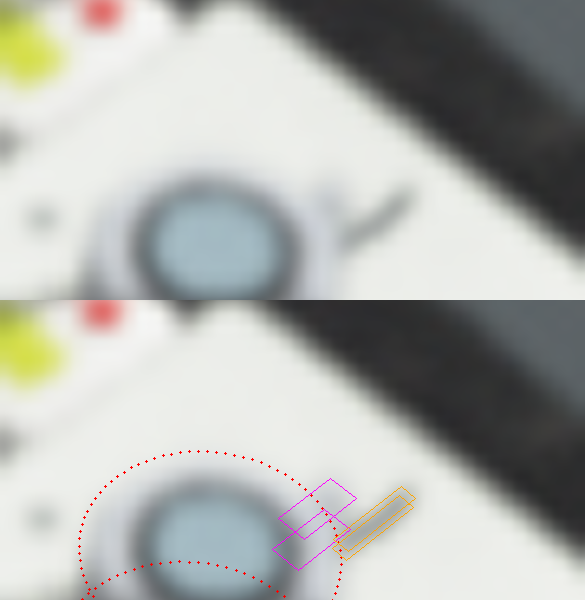

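The side view agrees: the mark fits its overlay, and the lug tip blotch at about (328,185) lies within about 1 px of the zero-angle overlay. Next, the handle.

Run:
```python
from h import *
mv([.486,.263,.154],down(-10.2));
```

```text
tr [-0.003  1.045  0.013] rot [0.002 0.118 0.001] t 9.5 pos [0.4852 0.2629 0.2376]
```

Emit:
arm_command --translation '[[0, 0.3, 0.01], [0, 0.6, 0.01], [0, 0.8, 0.01], [0, 1, 0.01], [0, 1, 0.01]]' --rotation '[[0, 0.118, 0], [0, 0.118, 0], [0, 0.118, 0], [0, 0.118, 0], [0, 0.118, 0]]' --grip '[-0.8, -0.6, -0.4, -0.2, 0]'

```text
time_s: 10.0
position: [0.4849, 0.2623, 0.1565]
tcp_rot: [[-0.179, -0.006, 0.984], [-0.984, -0.002, -0.179], [0.003, -1.0, -0.005]]
force: [-0.4, 1.2, -0.1]
opening: 0.635
```

Run:
```python
from h import *
mv([.486,.263,.154],down(-10.2)); print(bot.read_state()['force'],bot.read_state()['opening'])
```

```text
tr [-0.011  0.031  0.012] rot [ 0.005 -0.002  0.003] t 10.0 pos [0.4849 0.2623 0.1565]
[-0.40640584  1.1944517  -0.14366109] 0.6345097686195321
```

Emit:
arm_command --translation '[[0, 0.03, 0.01], [0, 0.03, 0.01], [0, 0.03, 0.01], [0, 0.03, 0.01], [0, 0.03, 0.01]]' --rotation '[[0, 0, 0], [0, 0, 0], [0, 0, 0], [0, 0, 0], [0, 0, 0]]' --grip '[0.3, 0.5, 0.6, 0.65, 0.7]'

```text
time_s: 10.5
position: [0.4874, 0.2631, 0.157]
tcp_rot: [[-0.18, 0.0, 0.984], [-0.984, 0.0, -0.18], [-0.0, -1.0, 0.0]]
force: [-3.2, 2.3, 1.7]
opening: 0.195
```

Emit:
arm_command --translation '[[0, 0, 0], [0, 0, 0], [0, 0, 0], [0, 0, 0], [0, 0, 0]]' --rotation '[[0, 0, 0], [0, 0, 0], [0, 0, 0], [0, 0, 0], [0, 0, 0]]' --grip '[0.75, 0.85, 1, 1, 1]'

```text
time_s: 11.0
position: [0.4838, 0.2637, 0.1565]
tcp_rot: [[-0.181, -0.007, 0.983], [-0.983, 0.001, -0.181], [0.001, -1.0, -0.007]]
force: [-6.9, 3.3, 4.0]
opening: 0.107
```

Emit:
arm_command --translation '[[0, 0, 0], [0, 0, 0]]' --rotation '[[0, 0, 0], [0, 0, 0]]' --grip '[1, 1]'

```text
time_s: 11.2
position: [0.4838, 0.2637, 0.1565]
tcp_rot: [[-0.181, -0.007, 0.983], [-0.983, 0.001, -0.181], [0.001, -1.0, -0.007]]
force: [-7.2, 3.3, 4.6]
opening: 0.105
```

Run:
```python
import numpy as np
f=lambda t:np.array([0,-(155*np.sin(t)+45*np.cos(t)-45),-155*np.cos(t)+45*np.sin(t)+155])/80
for k in range(5):
    print([list(np.round(f(np.radians(10*k+2*j))-f(np.radians(10*k)),2)) for j in range(1,6)])
```

```text
[[np.float64(0.0), np.float64(-0.07), np.float64(0.02)], [np.float64(0.0), np.float64(-0.13), np.float64(0.04)], [np.float64(0.0), np.float64(-0.2), np.float64(0.07)], [np.float64(0.0), np.float64(-0.26), np.float64(0.1)], [np.float64(0.0), np.float64(-0.33), np.float64(0.13)]]
[[np.float64(0.0), np.float64(-0.06), np.float64(0.03)], [np.float64(0.0), np.float64(-0.12), np.float64(0.07)], [np.float64(0.0), np.float64(-0.18), np.float64(0.1)], [np.float64(0.0), np.float64(-0.24), np.float64(0.14)], [np.float64(0.0), np.float64(-0.3), np.float64(0.18)]]
[[np.float64(0.0), np.float64(-0.06), np.float64(0.04)], [np.float64(0.0), np.float64(-0.11), np.float64(0.09)], [np.float64(0.0), np.float64(-0.16), np.float64(0.13)], [np.float64(0.0), np.float64(-0.22), np.float64(0.18)], [np.float64(0.0), np.float64(-0.26), np.float64(0.23)]]
[[np.float64(0.0), np.float64(-0.05), np.float64(0.05)], [np.float64(0.0), np.float64(-0.09), np.float64(0.1)], [np.float64(0.0), np.float64(-0.14), np.float64(0.16)], [np.float64(0.0), np.float64(-0.18), np.float64(0.22)], [np.float64(0.0), np.float64(-0.22), np.float64(0.27)]]
[[np.float64(0.0), np.float64(-0.04), np.float64(0.06)], [np.float64(0.0), np.float64(-0.07), np.float64(0.12)], [np.float64(0.0), np.float64(-0.11), np.float64(0.18)], [np.float64(0.0), np.float64(-0.14), np.float64(0.24)], [np.float64(0.0), np.float64(-0.17), np.float64(0.31)]]
```

Emit:
arm_command --translation '[[0, -0.07, 0], [0, -0.13, 0.02], [0, -0.2, 0.04], [0, -0.26, 0.07], [0, -0.33, 0.1]]' --rotation '[[0, 0, 0], [0, 0, 0], [0, 0, 0], [0, 0, 0], [0, 0, 0]]' --grip '[1, 1, 1, 1, 1]'

```text
time_s: 11.7
position: [0.4932, 0.262, 0.1826]
tcp_rot: [[-0.181, -0.005, 0.983], [-0.983, 0.001, -0.181], [0.0, -1.0, -0.005]]
force: [-4.8, 4.1, -1.7]
opening: 0.104
```

Emit:
arm_command --translation '[[0, -0.06, 0.03], [0, -0.12, 0.07], [0, -0.18, 0.1], [0, -0.24, 0.14], [0, -0.3, 0.18]]' --rotation '[[0, 0, 0], [0, 0, 0], [0, 0, 0], [0, 0, 0], [0, 0, 0]]' --grip '[1, 1, 1, 1, 1]'

```text
time_s: 12.2
position: [0.5067, 0.2595, 0.2067]
tcp_rot: [[-0.181, -0.007, 0.983], [-0.983, 0.001, -0.181], [0.0, -1.0, -0.007]]
force: [-7.1, 4.2, -0.5]
opening: 0.1
```

Emit:
arm_command --translation '[[0, -0.06, 0.04], [0, -0.11, 0.08], [0, -0.16, 0.12], [0, -0.22, 0.17], [0, -0.26, 0.22]]' --rotation '[[0, 0, 0], [0, 0, 0], [0, 0, 0], [0, 0, 0], [0, 0, 0]]' --grip '[1, 1, 1, 1, 1]'

```text
time_s: 12.7
position: [0.5236, 0.2563, 0.228]
tcp_rot: [[-0.181, -0.008, 0.983], [-0.984, 0.001, -0.181], [0.001, -1.0, -0.008]]
force: [-9.2, 4.6, 2.9]
opening: 0.101
```

Emit:
arm_command --translation '[[0, -0.05, 0.05], [0, -0.09, 0.1], [0, -0.14, 0.16], [0, -0.18, 0.22], [0, -0.22, 0.27]]' --rotation '[[0, 0, 0], [0, 0, 0], [0, 0, 0], [0, 0, 0], [0, 0, 0]]' --grip '[1, 1, 1, 1, 1]'

```text
time_s: 13.2
position: [0.544, 0.2526, 0.2464]
tcp_rot: [[-0.18, -0.009, 0.984], [-0.984, 0.001, -0.18], [0.001, -1.0, -0.009]]
force: [-9.9, 2.9, 7.5]
opening: 0.105
```

Emit:
arm_command --translation '[[0, -0.04, 0.06], [0, -0.07, 0.12], [0, -0.11, 0.18], [0, -0.14, 0.24], [0, -0.17, 0.31]]' --rotation '[[0, 0, 0], [0, 0, 0], [0, 0, 0], [0, 0, 0], [0, 0, 0]]' --grip '[1, 1, 1, 1, 1]'

```text
time_s: 13.7
position: [0.5701, 0.2477, 0.2611]
tcp_rot: [[-0.18, -0.005, 0.984], [-0.984, 0.0, -0.18], [0.0, -1.0, -0.005]]
force: [-8.8, 1.6, 11.5]
opening: 0.098
```

Emit:
arm_command --translation '[[0, 0, 0], [0, 0, 0], [0, 0, 0]]' --rotation '[[0, 0, 0], [0, 0, 0], [0, 0, 0]]' --grip '[1, 1, 1]'

```text
time_s: 14.0
position: [0.571, 0.2476, 0.2614]
tcp_rot: [[-0.18, -0.002, 0.984], [-0.984, 0.0, -0.18], [0.0, -1.0, -0.002]]
force: [-7.7, 1.5, 10.9]
opening: 0.103
```

```bash
cat > lidchk.py <<'E'
from h import *
s=bot.read_state(); P=np.array(s['position']); d=P-[.4838,.2637,.1565]; a=np.radians(-10.2)
dx=d[0]*np.cos(a)+d[1]*np.sin(a); dz=d[2]
print('d',dx,dz,'chord ang',np.degrees(2*np.arcsin(np.hypot(dx,dz)/.3228)),'dir',2*(np.degrees(np.arctan2(dz,dx))-0), s['force'],s['opening'],s['time_s'])
c=cap('side'); t=cap('top')
x0,y0=270,170
E
cat lidchk.py > /tmp/a.py
cat >> /tmp/a.py <<'E'
a=t['image'][140:250,120:250];b=c['image'][170:290,270:400]
h=lambda q:cv2.resize(q,(int(q.shape[1]*3.05),int(q.shape[0]*3.05)),interpolation=cv2.INTER_CUBIC)
A,B=cv2.resize(a,(390,330),interpolation=cv2.INTER_CUBIC),cv2.resize(b,(390,360),interpolation=cv2.INTER_CUBIC)[:330]
cv2.imwrite('pics/v7.png',np.hstack([A,B]));cv2.imwrite('pics/side7.png',c['image']);cv2.imwrite('pics/top7.png',t['image'])
for n in('side','top'):
    print(n,[(np.round(np.array(q['point'])*[512,384],1),round(q['conf'],2)) for q in models.spot_point(n,'lid_handle')[:2]])
E
cp /tmp/a.py a.py; python3 a.py
```

```text
d 0.08866855826870898 0.10487809688878527 chord ang 50.359092845963374 dir 99.57470261555093 [-7.71751713  1.51538497 10.89622288] 0.1025071208306641 14.0
side [(array([340.8, 203.6]), 0.57)]
top [(array([153.6, 179.9]), 0.62)]
```

View pics/v7.png

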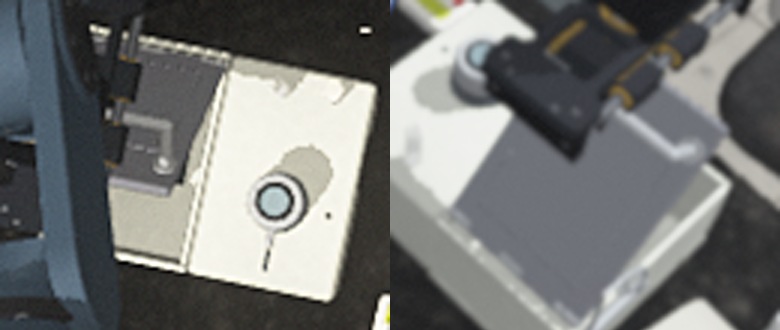

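The crops show the lid held open, the lug still in line with the mark at (267,255), and nothing disturbed. I'll check the angle against the quadrant with model overlays at 45, 50 and 55 degrees.

Run:
```python
from h import *
c={n:cap(n) for n in('side','top')}
a=np.radians(-10.2); R=np.array([[np.cos(a),-np.sin(a),0],[np.sin(a),np.cos(a),0],[0,0,1]])
H0=np.array([.4838,.2637,.151])+R@np.array([.155,0,-.045]); H0[1]; print('hinge from grip',H0)
def L(x,y,z,th):
    t=np.radians(th); return H0+R@np.array([x*np.cos(t)+z*np.sin(t),y,-x*np.sin(t)+z*np.cos(t)])
out=[]
for n,(x0,y0,w,hh) in dict(side=(345,205,60,75),top=(140,165,55,75)).items():
    raw=cv2.resize(c[n]['image'][y0:y0+hh,x0:x0+w],None,fx=8 if 0 else 6.5,fy=6.5,interpolation=cv2.INTER_CUBIC); im=raw.copy()
    for th,col in((45,(0,200,0)),(50,(0,0,255)),(55,(255,0,0))):
        pl=[L(-.155,-.055,.045,th),L(-.155,.055,.045,th),L(-.155,.055,.005,th)] if n=='side' else [L(-.155,.055,.045,th),L(-.155,-.055,.045,th),L(-.155,-.055,.005,th)]
        q=np.array([((proj(c[n],P)[0]+.5-[x0,y0])*6.5) for P in pl]).astype(int); cv2.polylines(im,[q],False,col,1)
        e=[L(0,s,.005,th) for s in(.067,)]+[L(-.17,s,.005,th) for s in(.067,)]
        e=e if n=='side' else [L(0,-.067,.005,th),L(-.17,-.067,.005,th)]
        q=np.array([((proj(c[n],P)[0]+.5-[x0,y0])*6.5) for P in e]).astype(int); cv2.polylines(im,[q],False,col,1)
    out.append(np.vstack([im])); out.append(raw) if n=='side' else 0
h=min(o.shape[0] for o in out); o=np.hstack([q[:h] for q in out]); f=min(1,800/o.shape[1]); cv2.imwrite('pics/v8.png',cv2.resize(o,None,fx=f,fy=f,interpolation=cv2.INTER_AREA)); print(f)
```

```text
hinge from grip [0.63635032 0.23625187 0.106     ]
0.70298769771529
```

View pics/v8.png

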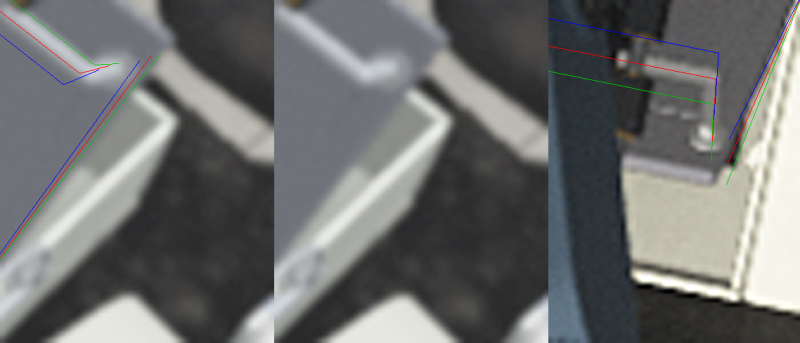

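Both overlays put the bar on the red 50° line, in the top view at about (680,70) and in the side view with its corner near (83,72). A final drift check, then hand-in.

Run:
```python
from h import *
s=bot.read_state(); print(s['time_s'],s['position'],s['force'],np.abs(s['qvel']).max(),s['opening'])
P=np.array(s['position']);d=P-[.4838,.2637,.1565];a=np.radians(-10.2);dx=d[0]*np.cos(a)+d[1]*np.sin(a)
th=np.degrees(np.arctan2(.045+d[2],.155-dx))-np.degrees(np.arctan2(45,155)); print('theta',th)
if abs(th-50)<1.2: print(bot.hand_in())
```

```text
14.3 [0.57093512 0.24757807 0.26136679] [-7.30047497  1.4514655  10.5168251 ] 0.10369318712502756 0.10131353864531793
theta 49.91871153343983
the job is handed in; nothing more can be done
None
```

I turned the lock collar to the locked mark with the lid shut. I then lifted the lid by its bar and handed in at 14.3 s, with the gripper still holding it at about 50°.

- **Collar:** I turned it clockwise by about 43°. The top and side views both put the lug within about 2° of the mark. The image is coarse there (about 2 mm per pixel) and the lug has a shaded side, so I can't say it more closely than that. In the top view with the lid open, the lug was still in line with the mark.
- **Lid:** The arm's position puts the angle at 49.9°, measured about the hinge. The straight-line distance the handle moved gives 50.4°, and the direction of that move gives about 48°. I trust that last figure least, because it is thrown off by about 2.5 mm of mismatch between the grip and the hinge arc. Overlays in both views put the bar at the 50° line. I could not read the long tick itself because the arm blocks it from above and the quadrant is nearly edge-on from the side.
- **Hold:** Between the last two readings 0.3 s apart, the arm's position changed by no more than about 0.1 mm. The force on the tool was about 13 N, mostly along the lid's radius. The gripper opening (about 9 mm) matches the 10 mm bar.
- **Surroundings:** The other objects I could see in the later views looked undisturbed. I did not measure each one again.

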